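# Stand the blank against the drilling jig's fence and lock it in

## Task

Tip the wooden blank up against the fence of the drilling jig, so that it stands upright on its far end on the jig's bed, its overhanging end now on top and its face flush against the fence. Then turn the lock collar by its arm all the way to its stop at the locked mark, so that the arm lies across the front of the standing blank. Let go of everything, keep the blank on the jig and leave the bowl, the tin and the gouge where they are.

Things in the scene. Friction and masses are not known exactly. Their poses are not given: they have to be found in the camera images.
- jig: Drilling jig: grey-painted bed and base board, brown wooden fence; fixed to the table; place and yaw vary. Origin at table height below the middle of the fence's front face; x points from the bed into the fence (to the robot's right, and more or less away from it: yaw -1.6 to -1.0), z up. 'Jig x, y, z' below are mm in this frame. Base board 12 mm thick, jig x -95 to 65, y -140 to 140; bare table in front of x = -95.
- bed_end (a point): Middle of the top front edge of the jig's bed, at jig x = -95, y = 0, z = 50. The bed is a solid block with a flat top at z = 50, running from this vertical front end to behind the fence, y -55 to 55.
- fence_face (a point): Point on the fence's front face, on the bed: jig x = 0, y = 0, z = 50. The upright face lies in the plane x = 0 and faces -x; 22 mm thick, y -55 to 55: a solid rail up to z = 90 and two uprights, 26 mm wide, at y = -42 and 42, up to z = 160. Braces behind it only.
- blank: Loose beech blank, pencil cross on top: 140 (its x) x 90 (y) x 20 mm (z), 0.12 to 0.26 kg; origin at the centre of its underside. Starts flat on the bed, x about along jig x, +x end 3 to 15 mm short of the fence. Lifted at the overhang and pushed towards the fence, it slides up to the fence and pivots there. Standing: former underside at jig x = -20, top face on the fence.
- blank_lip (a point): Middle of the end face of the blank's overhanging (-x) end: 70 mm from its origin along its -x, 10 mm above its underside. This end starts 45 to 65 mm beyond the bed's front end, with 50 mm of free height below it. Standing properly it is the top centre, at jig x = -10, z = 190.
- post_axis (a point): Point 160 mm above the table on the axis of the upright steel post (18 mm diameter, up to z = 180) at jig x = -30, y = 84. The lock collar (aluminium, 42 mm diameter, z 146 to 172) turns on it, above a fixed dark flange (52 mm diameter, z 136 to 144) whose white stroke on the -y side is the locked mark.
- keeper (a joint): Angle of the lock collar (rad), grows anticlockwise seen from above. Arm direction in the jig's x-y plane = -pi/2 - 2.4 + value. 2.4 = locked, a hard stop: arm along jig -y over the white mark, 5 mm in front of the standing blank. 0 = open stop. Starts at 0 to 0.6: arm pointing away from the fence, clear of the blank. Friction 0.1 Nm; stays where left.
- keeper_peg (a point): Centre of the top of the upright steel peg on the collar's arm, by which it is pushed or gripped: 12 mm diameter, 78 mm from the post's axis, top 220 mm above the table, free down to the arm's top at 166 mm. The arm is 10 mm wide, z 154 to 166, and ends 94 mm from the axis.
- bowl: Bystander: small turned wooden bowl, 120 mm diameter, 55 mm high; origin at the centre of its underside. Leave alone.
- tin: Bystander: closed steel tin, 72 mm diameter, 110 mm high; origin at the centre of its underside. Leave alone.
- gouge: Bystander: turning gouge, 310 mm long with a wooden handle, lying on the table; origin at the table under the joint of handle and blade, x along the blade. Leave alone.

How it is judged:
By the outcome, as a careful person would: the job done as asked, in the order asked, and still so for the second after the job is handed in, with the robot touching nothing.
It also fails if it takes over 61 s, if anything falls off the work surface, if the arm or the gripper's body presses on something with over 40 N, if the wrist force passes 120 N, or if a joint passes its speed limit or range.

## Robot

A 6-joint arm with a two-finger parallel gripper is mounted at the origin on the work surface. World frame = base frame: x ahead of the robot, y to its left, z up, the work surface at z = 0. Lengths are in mm, angles in rad, forces in N, time in s.
With the tool pointing down it reaches from about 250 to 775 mm from the base axis. Payload 4 kg.
Tool frame: the origin (TCP) lies midway between the tips of the shut fingers; the grasp point (between the pads) lies 19 mm behind it; z points along the fingers, y is the line along which they close (so a half turn about z gives the same grasp; the last joint's range is limited). The gripper opens to 94 mm and grips with 3 to 60 N. Pads are 16 mm wide; open, the fingers measure 119 mm over their backs; the gripper's body (75 mm by 177 mm) begins 78 mm behind the grasp point.
Start: joints at [1.128, 0.087, 1.371, -0, 1.684, -0.103], TCP at [183.325, 518.568, 205.506] pointing down, gripper open.
Joint ranges: [-3.1, 3.1], [-0.76, 2.03], [0.27, 2.55], [-1.08, 4.22], [0.17, 2.65], [-2.57, 2.57]. Speed limits (rad/s): [2.79, 2.79, 3.14, 3.14, 3.14, 3.14].

## Interface

Orientations are given as a unit quaternion [w, x, y, z].
In Python, from plant import readout, snapshot, manip gives the robot as it stands.
- The arm moves only by the shell command python3 -m creep 'ROWS' [FORCE]. ROWS is JSON, a list of rows, each an object of numbers: "dx", "dy", "dz": the shift along the tool's x, y, z in m; "roll": the turn about the tool's z in degrees; "hand": the gripper command: -1 is fully open, 1 is shut, values between are in proportion. A call has 1 to 12 rows; each row is the pose to reach, as a shift and turn from the pose commanded when the call began, along the tool's axes at that moment; what a row does not reach only later rows make up. A row lasts 1/8 s, in which the tool goes at most 62.5 mm and 10.7 degrees, less where a joint would pass 70% of its speed; a pose out of reach is approached as far as the arm can. A call with a gripper value outside its range is refused whole. The fingers move at their own pace and stop on an object; FORCE is the grip in N (left out, the last holds). Time passes only in rows, so rows that repeat a pose let the fingers close. It gives the time, the measured TCP pose, the force, the opening and the grip force at its end, in the units of the state.
- readout.state(): the state, without advancing time (a new reading comes with each control period).
- snapshot(name): name is "scene" or "top"; returns a dict with "img" (420x560x3 uint8, red, green, blue), "fx", "fy", "cx", "cy" (pixels), "camera_from_world" (4x4, takes a point from world to camera coordinates). Camera axes: x right, y up, looking along -z (the intrinsics and any distortion apply to the point x, -y, -z); pixel columns grow to the right and rows downward; lengths in mm; the calibration is good to about 2 mm. A picture is of the moment at which its call begins. There is no depth.
- manip.sign_off(): hands the job in; it is judged then, once.
The state is a dict: "clock": time; "qpos": joint angles; "dq": joint speeds; "effort": joint torques, N m; "ee_pos": TCP position; "tcp_rot": TCP orientation; "ft_force": force on the tool from outside, world axes, zero at the start; "wrist_torque": the same for the moment, N m; "grip_width": finger opening in mm; "grasp_force": force on a finger pad.
Only numpy, scipy, OpenCV 4.12 (cv2) and the standard library are available. Lean on these libraries where they do the work, as an engineer would, in place of code of your own. Each camera call takes 0.05 s, during which the arm holds its last target. There are 200 camera calls.

## Working session

There is one attempt and no reset: what is moved stays moved. The work goes in short steps, Python scripts to look and compute and a shell command to move; the robot and the scene stay as the last step left them, time stands still between calls to the robot, and variables do not carry over. Pictures are saved under pics/ and viewed, at most 10 in all, crops included, and the job is handed in when it is done.

```bash
ls; mkdir -p pics; python3 - <<'E'
from plant import readout,snapshot
import cv2,numpy as np
print(readout.state())
for n in("scene","top"):
    s=snapshot(n); cv2.imwrite(f"pics/{n}0.png",cv2.cvtColor(s["img"],cv2.COLOR_RGB2BGR))
    print(n,s["fx"],s["fy"],s["cx"],s["cy"],[k for k in s]); print(np.round(s["camera_from_world"],4).tolist())
E
```

```text
pics
{'clock': 0.0, 'qpos': array([ 1.12785548e+00,  8.79269700e-02,  1.37222194e+00, -4.17393455e-05,
        1.68358683e+00, -1.03090140e-01]), 'dq': array([-0.00049587, -0.00080669,  0.00056346,  0.00017979, -0.00103931,
        0.00066979]), 'effort': array([ 3.24029616e-04, -3.40184247e+01, -3.02428508e+01,  7.17960577e-02,
        3.30745254e-02, -1.74248253e-04]), 'ee_pos': array([183.12147138, 518.04868404, 204.33588685]), 'tcp_rot': array([-2.68955468e-04,  1.69110975e-01,  9.85596433e-01, -1.03744690e-03]), 'ft_force': array([ 0.67194895, -0.48226063,  0.08488245]), 'wrist_torque': array([ 0.00809298, -0.03815126,  0.05054058]), 'grasp_force': 0.0, 'grip_width': 94.06676611985897}
scene 423.8968175175109 423.8968175175109 276.40519629919345 210.3140247907673 ['img', 'fx', 'fy', 'cx', 'cy', 'camera_from_world']
[[-0.0167, 0.9997, -0.0191, -10.9128], [-0.6243, 0.0045, 0.7812, 216.9041], [0.781, 0.025, 0.624, -1718.8704], [0.0, 0.0, 0.0, 1.0]]
top 451.2390994020018 451.2390994020018 276.95158734276924 213.45338692532056 ['img', 'fx', 'fy', 'cx', 'cy', 'camera_from_world']
[[0.0079, -0.9999, 0.0107, 17.9051], [0.9812, 0.0098, 0.1928, -599.0988], [-0.1929, 0.009, 0.9812, -1408.1667], [0.0, 0.0, 0.0, 1.0]]
```

View pics/scene0.png

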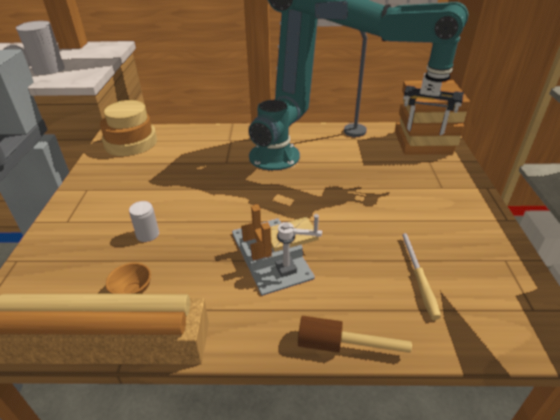

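View pics/top0.png

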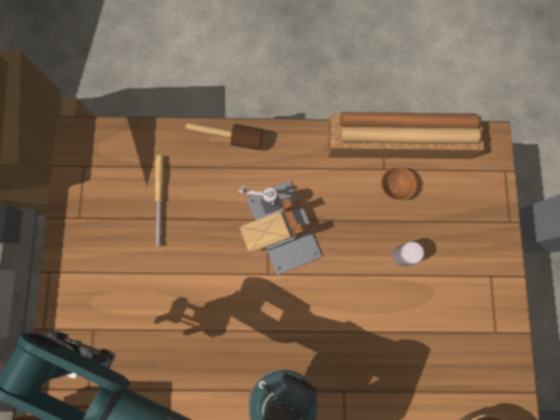

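The scene view shows the jig near (275,250), with the fence to the left at (258,235), the post at (287,250) and the peg at (317,225). In the top view the blank is at (266,232), the fence at (293,218), the collar at (269,195) and the peg at (243,190). The bowl, tin and gouge are well clear.

```bash
python3 - <<'E'
import cv2,numpy as np
a=cv2.imread("pics/top0.png")[170:280,230:330]; b=cv2.imread("pics/scene0.png")[195:295,225:335]
a=cv2.resize(a,(400,440),interpolation=cv2.INTER_CUBIC);b=cv2.resize(b,(400,364),interpolation=cv2.INTER_CUBIC)
c=np.zeros((440,800,3),np.uint8);c[:,:400]=a;c[:364,400:]=b
cv2.imwrite("pics/crop0.png",c)
E
```

```text
(no output)
```

View pics/crop0.png

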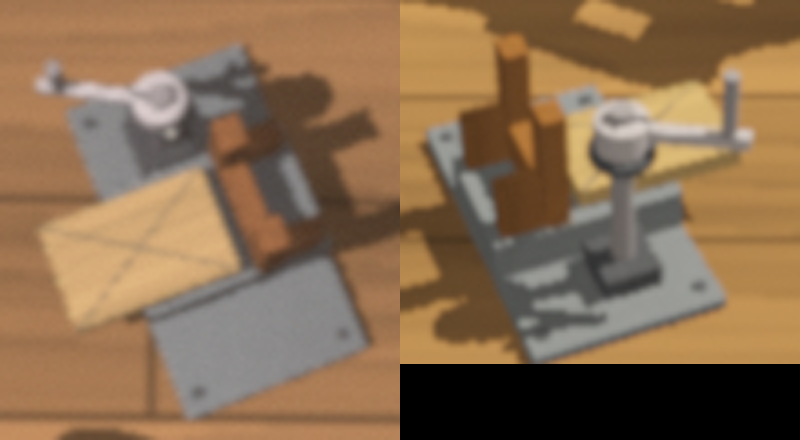

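The crop shows the base board's four corners at crop pixels (245,43), (367,343), (190,418) and (68,110). The blank's corners are at (38,230), (205,168), (242,268) and (80,328), the collar at (160,97) and the peg top at (52,68).

```bash
cat > h.py <<'E'
import numpy as np,cv2
from plant import readout,snapshot
def ray(s,p,z):
    T=np.array(s["camera_from_world"]);R=T[:3,:3];c=-R.T@T[:3,3]
    d=R.T@np.array([(p[0]-s["cx"])/s["fx"],-(p[1]-s["cy"])/s["fy"],-1.])
    return (c+d*(z-c[2])/d[2])[:2]
def proj(s,P):
    T=np.array(s["camera_from_world"]);q=T[:3,:3]@np.array(P)+T[:3,3]
    return np.array([s["cx"]-s["fx"]*q[0]/q[2],s["cy"]+s["fy"]*q[1]/q[2]])
def fit(A,B):
    A=np.array(A,float);B=np.array(B);a=A-A.mean(0);b=B-B.mean(0)
    th=np.arctan2((a[:,0]*b[:,1]-a[:,1]*b[:,0]).sum(),(a*b).sum())
    R=np.array([[np.cos(th),-np.sin(th)],[np.sin(th),np.cos(th)]])
    t=B.mean(0)-R@A.mean(0); return th,t,np.linalg.norm(A@R.T+t-B,axis=1)
E
python3 - <<'E'
from h import *
s=snapshot("top");c=snapshot("scene");f=lambda p:(p[0]/4+229.6,p[1]/4+169.6)
g=lambda p:((p[0]-400)/3.636+224.6,p[1]/3.64+194.6)
th,t,r=fit([(65,140),(65,-140),(-95,-140),(-95,140)],[ray(s,f(p),12) for p in[(245,43),(367,343),(190,418),(68,110)]])
print("jig",th,t,r)
R=np.array([[np.cos(th),-np.sin(th)],[np.sin(th),np.cos(th)]])
# scene check: corners visible
for p,k in[((725,303),(-95,140)),((535,360),(65,140)),((430,130),(65,-140))]: print("sc",k,(ray(c,g(p),12)-t)@R)
b=[ray(s,f(p),70) for p in[(38,230),(205,168),(242,268),(80,328)]]
th2,t2,r2=fit([(-70,45),(70,45),(70,-45),(-70,-45)],b);print("blank",th2,(t2-t)@R,r2, "corners",[((x-t)@R).round(1) for x in b])
for n,q in(("top",ray(s,f((52,68)),220)),("scene",ray(c,g((733,75)),220))): 
    d=(q-t)@R-[-30,84];print("peg",n,q,np.hypot(*d),np.arctan2(d[1],d[0])+np.pi/2+2.4)
print("post",(ray(s,f((160,97)),172)-t)@R)
for P in [(-155,0),(-30,84),(0,0),(-30,6)]: print(P,R@P+t)
E
```

```text
jig -1.1850977331799921 [570.95915655 -14.33919719] [2.47034221 3.92300745 0.59723272 1.81221326]
sc (-95, 140) [-95.60933254 141.84671371]
sc (65, 140) [ 59.17548163 139.982713  ]
sc (65, -140) [  57.64766863 -139.10085222]
blank -1.1965192481447837 [-82.78467013  -3.04626322] [2.7724112  2.35675338 1.57094161 3.16840019] corners [array([-154.4,   41. ]), array([-11.3,  39. ]), array([-14. , -47.4]), array([-151.3,  -44.7])]
peg top [645.90289716 125.53545846] 80.91452761517313 6.622678267151347
peg scene [643.47981252 126.86376097] 82.02365772467532 6.653746253363282
post [-32.09806494  83.8914276 ]
(-155, 0) [512.64714897 129.27385852]
(-30, 84) [637.50197238  45.05822415]
(0, 0) [570.95915655 -14.33919719]
(-30, 6) [565.2321766   15.71411711]
```

```bash
cat >> h.py <<'E'
TH=-1.185;T0=np.array([570.5,-14.]);R0=np.array([[np.cos(TH),-np.sin(TH)],[np.sin(TH),np.cos(TH)]])
def jig(p): return (np.array(p)[:2]-T0)@R0
def mv(x,y,z,ang):  # jig target of the grasp point, tool-y angle in world -> shift in tool axes (m), roll deg
    s=readout.state();w,a,b,c=s["tcp_rot"]
    M=np.array([[1-2*(b*b+c*c),2*(a*b-w*c),2*(a*c+w*b)],[2*(a*b+w*c),1-2*(a*a+c*c),2*(b*c-w*a)],[2*(a*c-w*b),2*(b*c+w*a),1-2*(a*a+b*b)]])
    d=np.r_[R0@[x,y]+T0,z-19]-s["ee_pos"]
    cur=np.arctan2(M[1,1],M[0,1]);r=(np.degrees(cur-ang)+90)%180-90
    return (M.T@d/1000).round(4),round(r,2)
def st():
    s=readout.state();print("t",round(s["clock"],2),"grasp jig",jig(s["ee_pos"]).round(1),round(s["ee_pos"][2]+19,1),"F jig",(s["ft_force"][:2]@R0).round(1),s["ft_force"][2].round(1),"w",s["grip_width"].round(1),"g",round(float(s["grasp_force"]),1))
E
python3 - <<'E'
from h import *
s=snapshot("top");im=s["img"];h=cv2.cvtColor(im,cv2.COLOR_RGB2HSV)
print(h[232,266],h[210,300],h[150,300])
m=((h[...,0]>13)&(h[...,2]>170)).astype(np.uint8);z=np.zeros_like(m);z[200:260,232:300]=m[200:260,232:300]
n,l,stt,_=cv2.connectedComponentsWithStats(z);k=1+np.argmax(stt[1:,4]);print(stt[k])
c=max(cv2.findContours((l==k).astype(np.uint8),0,cv2.CHAIN_APPROX_NONE)[0],key=cv2.contourArea)
W=np.array([jig(ray(s,p[0],70)) for p in c],np.float32);r=cv2.minAreaRect(W);print(r,cv2.boxPoints(r))
st();print(mv(-190,-2.2,170,TH+np.pi/2-.011))
E
```

```text
[ 16 102 192] [ 10   7 107] [ 14 127 163]
[ 240  212   49   40 1232]
((-86.53355407714844, -1.2269096374511719), (91.7345199584961, 144.52528381347656), 88.614990234375) [[-159.88373   -45.334137]
 [ -15.400663  -48.8274  ]
 [ -13.18338    42.880318]
 [-157.66644    46.37358 ]]Traceback (most recent call last):
  File "<stdin>", line 8, in <module>
  File "h.py", line 24, in st
    s=readout.state();print("t",round(s["clock"],2),"grasp jig",jig(s["ee_pos"]).round(1),round(s["ee_pos"][2]+19,1),"F jig",(s["ft_force"][:2]@R0).round(1),s["ft_force"][2].round(1),"w",s["grip_width"].round(1),"g",round(float(s["grasp_force"]),1))
                                                                                                                                                                                           ^^^^^^^^^^^^^^^^^^^^^
AttributeError: 'float' object has no attribute 'round'
```

```bash
sed -i 's/s\["grip_width"\].round(1)/round(float(s["grip_width"]),1)/' h.py; python3 -c "
from h import *
st();print(mv(-195,0,170,TH+np.pi/2-.018))"
```

```text
t 0.25 grasp jig [-638.9 -158.5] 223.9 F jig [0.3 0.2] -0.1 w 94.2 g 0.0
(array([-0.4132, -0.2269,  0.0541]), np.float64(49.46))
```

```bash
python3 -m creep '[{"dx":-0.05,"dy":-0.028,"roll":6,"hand":-1},{"dx":-0.1,"dy":-0.055,"roll":12,"hand":-1},{"dx":-0.15,"dy":-0.082,"roll":18,"hand":-1},{"dx":-0.2,"dy":-0.11,"roll":24,"hand":-1},{"dx":-0.25,"dy":-0.137,"dz":0.01,"roll":30,"hand":-1},{"dx":-0.3,"dy":-0.165,"dz":0.02,"roll":36,"hand":-1},{"dx":-0.35,"dy":-0.192,"dz":0.03,"roll":42,"hand":-1},{"dx":-0.39,"dy":-0.214,"dz":0.045,"roll":48,"hand":-1},{"dx":-0.413,"dy":-0.227,"dz":0.054,"roll":49.5,"hand":-1},{"dx":-0.413,"dy":-0.227,"dz":0.054,"roll":49.5,"hand":-1},{"dx":-0.413,"dy":-0.227,"dz":0.054,"roll":49.5,"hand":-1}]'; python3 -c "
from h import *
st();print(mv(-195,0,60,TH+np.pi/2-.018))"
```

```text
t 0.25 grasp jig [-638.9 -158.5] 223.9 F jig [0.3 0.2] -0.1 w 94.2 g 0.0
(array([-0.4132, -0.2267,  0.1641]), np.float64(49.46))$[0]: bad value
```

```bash
python3 -m creep '[{"dx":-0.05,"dy":-0.028,"dz":0,"roll":6,"hand":-1},{"dx":-0.1,"dy":-0.055,"dz":0,"roll":12,"hand":-1},{"dx":-0.15,"dy":-0.082,"dz":0,"roll":18,"hand":-1},{"dx":-0.2,"dy":-0.11,"dz":0,"roll":24,"hand":-1},{"dx":-0.25,"dy":-0.137,"dz":0.01,"roll":30,"hand":-1},{"dx":-0.3,"dy":-0.165,"dz":0.02,"roll":36,"hand":-1},{"dx":-0.35,"dy":-0.192,"dz":0.03,"roll":42,"hand":-1},{"dx":-0.39,"dy":-0.214,"dz":0.045,"roll":48,"hand":-1},{"dx":-0.413,"dy":-0.227,"dz":0.054,"roll":49.5,"hand":-1},{"dx":-0.413,"dy":-0.227,"dz":0.054,"roll":49.5,"hand":-1},{"dx":-0.413,"dy":-0.227,"dz":0.054,"roll":49.5,"hand":-1}]'; python3 -c "
from h import *
st();print(mv(-195,0,60,TH+np.pi/2-.018))"
```

```text
clock: 1.62
ee_pos: [496.7, 167.5, 151.7]
tcp_rot: [-0.0, 0.566, 0.824, 0.0]
ft_force: [-0.2, 0.0, 0.4]
grip_width: 94.1
grasp_force: 0.0
t 1.62 grasp jig [-1.959e+02 -1.000e-01] 170.7 F jig [-0.1 -0.2] 0.4 w 94.1 g 0.0
(array([-1.000e-03,  1.000e-04,  1.107e-01]), np.float64(-0.01))
```

```bash
python3 -m creep '[{"dx":-0.001,"dy":0,"dz":0.04,"roll":0,"hand":-1},{"dx":-0.001,"dy":0,"dz":0.08,"roll":0,"hand":-1},{"dx":-0.001,"dy":0,"dz":0.11,"roll":0,"hand":-1},{"dx":-0.001,"dy":0,"dz":0.11,"roll":0,"hand":-1}]'; python3 - <<'E'
from h import *
st()
c=np.zeros((600,800,3),np.uint8)
s=snapshot("top");a=s["img"][190:270,215:295];c[:400,:400]=cv2.resize(a,(400,400),interpolation=cv2.INTER_CUBIC)
s=snapshot("scene");a=s["img"][190:270,265:345];c[:400,400:]=cv2.resize(a,(400,400),interpolation=cv2.INTER_CUBIC)
cv2.imwrite("pics/c1.png",c[:400,:,::-1])
E
```

```text
clock: 2.12
ee_pos: [494.8, 166.8, 39.5]
tcp_rot: [-0.002, 0.565, 0.825, -0.002]
ft_force: [0.6, -0.2, 0.7]
grip_width: 94.2
grasp_force: 0.0
t 2.12 grasp jig [-196.    -2.1] 58.5 F jig [0.4 0.5] 0.7 w 94.2 g 0.0
```

View pics/c1.png

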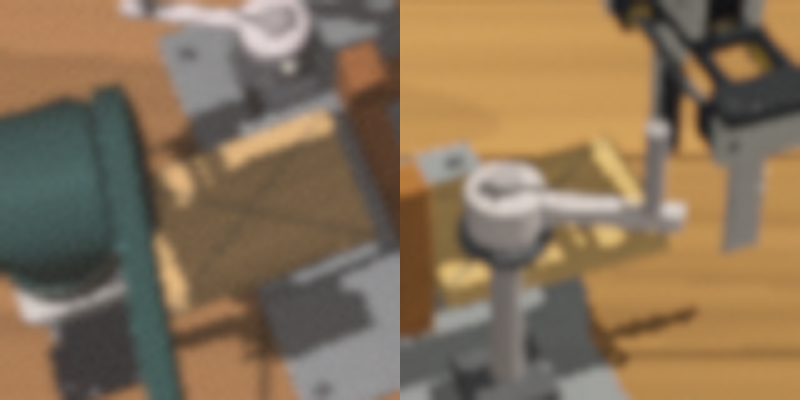

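```bash
python3 - <<'E'
from h import *
c=snapshot("scene");st();st();s=readout.state();e=jig(s["ee_pos"]);z=s["ee_pos"][2]
for dx in(-8,8):
  for dy in(47,59.5): print("pred",dx,dy,proj(c,np.r_[R0@[e[0]+dx,e[1]+dy]+T0,z]).round(1))
print("obs finger",jig(ray(c,(329,239.6),z))-e,jig(ray(c,(336,238),z))-e)
print("lip corner",jig(ray(c,(318,239.2),50)),jig(ray(c,(318.4,236),70)))
E
```

```text
t 2.27 grasp jig [-194.7    1.4] 62.6 F jig [0.2 0.9] 1.1 w 94.1 g 0.0
t 2.27 grasp jig [-194.7    1.4] 62.6 F jig [0.2 0.9] 1.1 w 94.1 g 0.0
pred -8 47 [333.7 238.7]
pred -8 59.5 [335.7 241.3]
pred 8 47 [328.9 240.1]
pred 8 59.5 [330.8 242.7]
obs finger [ 6.90314204 45.31091789] [-15.58174325  46.92128397]
lip corner [-155.10429676   38.8293936 ] [-151.94328753   46.1989233 ]
```

The crop shows the gripper just in front of the lip. The near finger tip is at (740,248) in the right half, and the lip's near corner at (667,240) is in line with it. I'll slide in gently and watch the force.

```bash
python3 -m creep '[{"dx":-0.01,"dy":0,"dz":0,"roll":0,"hand":-1},{"dx":-0.02,"dy":0,"dz":0,"roll":0,"hand":-1},{"dx":-0.03,"dy":0,"dz":0,"roll":0,"hand":-1},{"dx":-0.034,"dy":0,"dz":0,"roll":0,"hand":-1},{"dx":-0.038,"dy":0,"dz":0,"roll":0,"hand":-1}]'; python3 -c "
from h import *
st();print(readout.state()['wrist_torque'].round(2))"
python3 -m creep '[{"dx":-0.004,"dy":0,"dz":0,"roll":0,"hand":-1},{"dx":-0.008,"dy":0,"dz":0,"roll":0,"hand":-1},{"dx":-0.01,"dy":0,"dz":0,"roll":0,"hand":-1},{"dx":-0.01,"dy":0,"dz":0,"roll":0,"hand":-1}]'; python3 - <<'E'
from h import *
st();print(readout.state()['wrist_torque'].round(2))
c=np.zeros((400,800,3),np.uint8)
s=snapshot("top");a=s["img"][190:270,215:295];c[:400,:400]=cv2.resize(a,(400,400),interpolation=cv2.INTER_CUBIC)
s=snapshot("scene");a=s["img"][190:270,255:335];c[:400,400:]=cv2.resize(a,(400,400),interpolation=cv2.INTER_CUBIC)
cv2.imwrite("pics/c2.png",c[:,:,::-1])
E
```

```text
clock: 2.9
ee_pos: [511.1, 130.1, 41.4]
tcp_rot: [-0.0, 0.566, 0.824, 0.0]
ft_force: [-0.5, -0.3, -0.1]
grip_width: 93.6
grasp_force: 0.0
t 2.9 grasp jig [-155.8   -0.8] 60.4 F jig [ 0.1 -0.5] -0.1 w 93.6 g 0.0
[-0.08  0.02 -0.02]
clock: 3.4
ee_pos: [514.7, 121.1, 41.5]
tcp_rot: [-0.0, 0.566, 0.824, 0.0]
ft_force: [0.6, -0.3, 0.1]
grip_width: 94.1
grasp_force: 0.0
t 3.4 grasp jig [-146.2   -0.9] 60.5 F jig [0.5 0.4] 0.1 w 94.1 g 0.0
[-0.08  0.05 -0.02]
```

View pics/c2.png

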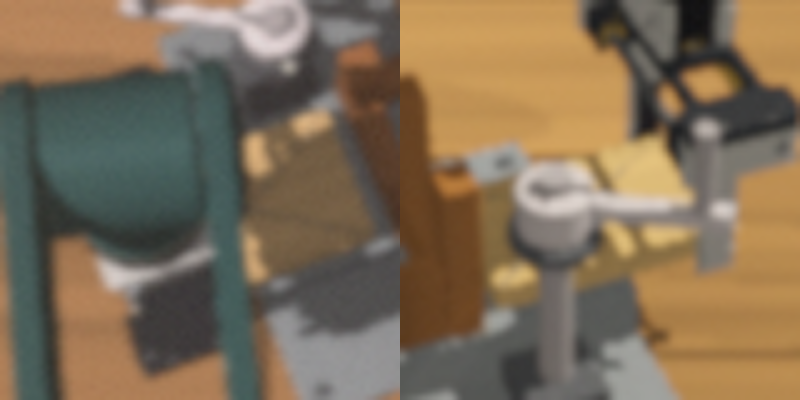

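The near finger is beside the blank at (715,250), covering the lip's corner. The blank hasn't moved and the force is about zero, so I'll grip lightly.

```bash
python3 -m creep '[{"dx":-0.002,"dy":0,"dz":0,"roll":0,"hand":1},{"dx":-0.002,"dy":0,"dz":0,"roll":0,"hand":1},{"dx":-0.002,"dy":0,"dz":0,"roll":0,"hand":1},{"dx":-0.002,"dy":0,"dz":0,"roll":0,"hand":1}]' 12; python3 -c "
from h import *
st()"
python3 -m creep '[{"dx":-0.004,"dy":0,"dz":-0.002,"roll":0,"hand":1},{"dx":-0.008,"dy":0,"dz":-0.004,"roll":0,"hand":1},{"dx":-0.01,"dy":0,"dz":-0.004,"roll":0,"hand":1},{"dx":-0.01,"dy":0,"dz":-0.004,"roll":0,"hand":1}]'; python3 -c "
from h import *
st()"
```

```text
clock: 4.0
ee_pos: [515.3, 119.5, 41.5]
tcp_rot: [-0.0, 0.566, 0.824, 0.0]
ft_force: [-0.2, 0.7, -0.6]
grip_width: 89.7
grasp_force: 12.0
t 4.0 grasp jig [-144.4   -0.9] 60.5 F jig [-0.7  0. ] -0.6 w 89.7 g 12.0
clock: 4.5
ee_pos: [518.9, 110.0, 45.4]
tcp_rot: [-0.0, 0.566, 0.824, 0.0]
ft_force: [-1.3, 1.9, -2.0]
grip_width: 89.6
grasp_force: 12.0
t 4.5 grasp jig [-134.3   -1.2] 64.4 F jig [-2.2 -0.5] -2.0 w 89.6 g 12.0
```

```bash
python3 -m creep '[{"dx":-0.002,"dy":0,"dz":0,"roll":0,"hand":1},{"dx":-0.003,"dy":0,"dz":0,"roll":0,"hand":1},{"dx":-0.003,"dy":0,"dz":0,"roll":0,"hand":1}]'; python3 -c "
from h import *
st()"
python3 -m creep '[{"dx":-0.002,"dy":0,"dz":0,"roll":0,"hand":1},{"dx":-0.003,"dy":0,"dz":0,"roll":0,"hand":1},{"dx":-0.003,"dy":0,"dz":0,"roll":0,"hand":1}]'; python3 -c "
from h import *
st()"
```

```text
clock: 4.88
ee_pos: [518.5, 109.5, 45.1]
tcp_rot: [-0.003, 0.566, 0.825, 0.001]
ft_force: [-3.1, 6.8, -0.8]
grip_width: 89.8
grasp_force: 12.0
t 4.88 grasp jig [-134.    -1.7] 64.1 F jig [-7.5 -0.4] -0.8 w 89.8 g 12.0
clock: 5.25
ee_pos: [517.9, 108.3, 44.4]
tcp_rot: [-0.005, 0.565, 0.825, 0.001]
ft_force: [-6.7, 10.0, -0.8]
grip_width: 89.6
grasp_force: 12.0
t 5.25 grasp jig [-133.1   -2.8] 63.4 F jig [-11.8  -2.5] -0.8 w 89.6 g 12.0
```

```bash
python3 -m creep '[{"dx":0.004,"dy":0,"dz":-0.004,"roll":0,"hand":1},{"dx":0.004,"dy":0,"dz":-0.013,"roll":0,"hand":1},{"dx":0.003,"dy":0,"dz":-0.022,"roll":0,"hand":1},{"dx":0.002,"dy":0,"dz":-0.030,"roll":0,"hand":1},{"dx":0.0,"dy":0,"dz":-0.038,"roll":0,"hand":1},{"dx":-0.002,"dy":0,"dz":-0.046,"roll":0,"hand":1},{"dx":-0.0055,"dy":0,"dz":-0.0535,"roll":0,"hand":1},{"dx":-0.009,"dy":0,"dz":-0.061,"roll":0,"hand":1},{"dx":-0.013,"dy":0,"dz":-0.068,"roll":0,"hand":1},{"dx":-0.017,"dy":0,"dz":-0.074,"roll":0,"hand":1},{"dx":-0.022,"dy":0,"dz":-0.0805,"roll":0,"hand":1},{"dx":-0.028,"dy":0,"dz":-0.0865,"roll":0,"hand":1}]'; python3 - <<'E'
from h import *
st()
c=np.zeros((400,800,3),np.uint8)
s=snapshot("top");a=s["img"][190:270,215:295];c[:400,:400]=cv2.resize(a,(400,400),interpolation=cv2.INTER_CUBIC)
s=snapshot("scene");a=s["img"][180:260,245:325];c[:400,400:]=cv2.resize(a,(400,400),interpolation=cv2.INTER_CUBIC)
cv2.imwrite("pics/c3.png",c[:,:,::-1])
E
```

```text
clock: 6.75
ee_pos: [531.3, 78.2, 132.6]
tcp_rot: [-0.0, 0.566, 0.824, 0.0]
ft_force: [-1.2, 2.4, -0.2]
grip_width: 90.0
grasp_force: 12.0
t 6.75 grasp jig [-100.2   -1.7] 151.6 F jig [-2.7 -0.2] -0.2 w 90.0 g 12.0
```

View pics/c3.png

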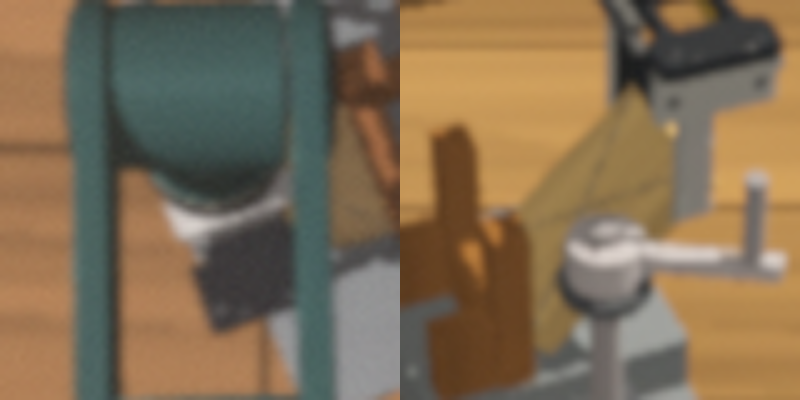

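The blank is tilted about 45° with its far end at the fence's foot, held between the fingers at (680,150) in the right half. I'll carry on up the arc.

```bash
python3 -m creep '[{"dx":-0.006,"dy":0,"dz":-0.0055,"roll":0,"hand":1},{"dx":-0.012,"dy":0,"dz":-0.0105,"roll":0,"hand":1},{"dx":-0.019,"dy":0,"dz":-0.015,"roll":0,"hand":1},{"dx":-0.026,"dy":0,"dz":-0.019,"roll":0,"hand":1},{"dx":-0.033,"dy":0,"dz":-0.0225,"roll":0,"hand":1},{"dx":-0.041,"dy":0,"dz":-0.0255,"roll":0,"hand":1},{"dx":-0.0485,"dy":0,"dz":-0.028,"roll":0,"hand":1},{"dx":-0.0565,"dy":0,"dz":-0.03,"roll":0,"hand":1},{"dx":-0.065,"dy":0,"dz":-0.031,"roll":0,"hand":1},{"dx":-0.0735,"dy":0,"dz":-0.032,"roll":0,"hand":1},{"dx":-0.082,"dy":0,"dz":-0.032,"roll":0,"hand":1},{"dx":-0.088,"dy":0,"dz":-0.032,"roll":0,"hand":1}]'; python3 -c "
from h import *
st()"
python3 -m creep '[{"dx":-0.002,"dy":0,"dz":0,"roll":0,"hand":1},{"dx":-0.003,"dy":0,"dz":0,"roll":0,"hand":1},{"dx":-0.003,"dy":0,"dz":0,"roll":0,"hand":1}]'; python3 - <<'E'
from h import *
st()
c=np.zeros((400,800,3),np.uint8)
s=snapshot("top");a=s["img"][180:260,235:315];c[:400,:400]=cv2.resize(a,(400,400),interpolation=cv2.INTER_CUBIC)
s=snapshot("scene");a=s["img"][170:250,235:315];c[:400,400:]=cv2.resize(a,(400,400),interpolation=cv2.INTER_CUBIC)
cv2.imwrite("pics/c4.png",c[:,:,::-1])
E
```

```text
clock: 8.35
ee_pos: [562.9, -4.5, 163.8]
tcp_rot: [-0.0, 0.566, 0.824, -0.0]
ft_force: [-1.0, 1.2, -1.5]
grip_width: 89.7
grasp_force: 12.0
t 8.35 grasp jig [-11.7  -3.5] 182.8 F jig [-1.5 -0.5] -1.5 w 89.7 g 12.0
clock: 8.72
ee_pos: [563.7, -6.7, 163.9]
tcp_rot: [-0.0, 0.566, 0.824, -0.0]
ft_force: [-0.8, 1.0, -0.9]
grip_width: 90.0
grasp_force: 12.0
t 8.72 grasp jig [-9.3 -3.5] 182.9 F jig [-1.3 -0.4] -0.9 w 90.0 g 12.0
```

View pics/c4.png

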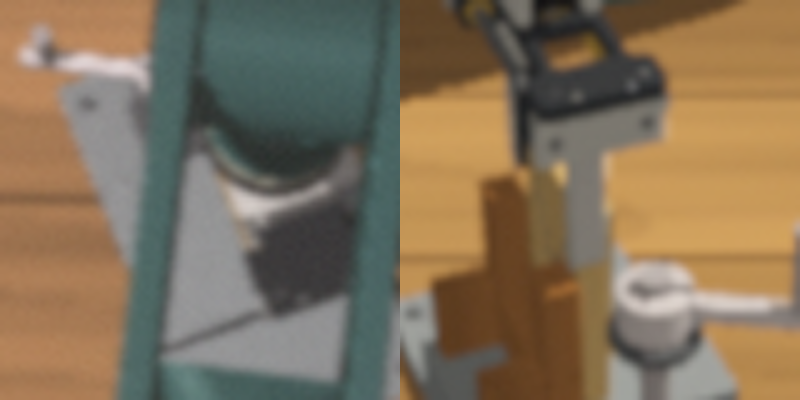

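The blank is nearly upright at (590,320) in the right half, just in front of the uprights, with little force yet. I'll push until it's firmly flush.

```bash
python3 -m creep '[{"dx":-0.002,"dy":0,"dz":0,"roll":0,"hand":1},{"dx":-0.003,"dy":0,"dz":0.001,"roll":0,"hand":1},{"dx":-0.003,"dy":0,"dz":0.001,"roll":0,"hand":1}]'; python3 -c "
from h import *
st()"
python3 -m creep '[{"dx":-0.002,"dy":0,"dz":0,"roll":0,"hand":1},{"dx":-0.003,"dy":0,"dz":0.001,"roll":0,"hand":1},{"dx":-0.003,"dy":0,"dz":0.001,"roll":0,"hand":1}]'; python3 -c "
from h import *
st()"
```

```text
clock: 9.2
ee_pos: [565.0, -9.6, 162.9]
tcp_rot: [0.0, 0.566, 0.824, 0.0]
ft_force: [0.4, 1.1, -0.4]
grip_width: 89.7
grasp_force: 12.0
t 9.2 grasp jig [-6.2 -3.5] 181.9 F jig [-0.9  0.7] -0.4 w 89.7 g 12.0
clock: 9.57
ee_pos: [565.8, -11.3, 162.3]
tcp_rot: [-0.001, 0.566, 0.825, 0.001]
ft_force: [-1.8, 5.1, 0.2]
grip_width: 90.0
grasp_force: 12.0
t 9.57 grasp jig [-4.3 -3.4] 181.3 F jig [-5.4  0.3] 0.2 w 90.0 g 12.0
```

```bash
python3 -m creep '[{"dx":0,"dy":0,"dz":0,"roll":0,"hand":-1},{"dx":0.001,"dy":0,"dz":0,"roll":0,"hand":-1},{"dx":0.003,"dy":0,"dz":0,"roll":0,"hand":-1},{"dx":0.003,"dy":0,"dz":0,"roll":0,"hand":-1},{"dx":0.003,"dy":0,"dz":-0.01,"roll":0,"hand":-1},{"dx":0.003,"dy":0,"dz":-0.03,"roll":0,"hand":-1},{"dx":0.003,"dy":0,"dz":-0.06,"roll":0,"hand":-1},{"dx":0.05,"dy":0,"dz":-0.08,"roll":0,"hand":-1},{"dx":0.1,"dy":0,"dz":-0.08,"roll":0,"hand":-1},{"dx":0.15,"dy":0,"dz":-0.08,"roll":0,"hand":-1},{"dx":0.15,"dy":0,"dz":-0.08,"roll":0,"hand":-1},{"dx":0.15,"dy":0,"dz":-0.08,"roll":0,"hand":-1}]'; python3 - <<'E'
from h import *
st()
c=np.zeros((400,800,3),np.uint8)
s=snapshot("top");a=s["img"][170:250,235:315];c[:400,:400]=cv2.resize(a,(400,400),interpolation=cv2.INTER_CUBIC)
s=snapshot("scene");a=s["img"][190:270,235:315];c[:400,400:]=cv2.resize(a,(400,400),interpolation=cv2.INTER_CUBIC)
cv2.imwrite("pics/c5.png",c[:,:,::-1])
for k in((0,-48,160),(0,42,190),(0,-48,190),(-20,42,190),(-20,-48,190),(-30,84,172)): 
  P=np.r_[R0@k[:2]+T0,k[2]];print(k,((proj(snapshot("scene"),P)-[235,190])*5+[400,0]).round())
E
```

```text
clock: 11.08
ee_pos: [512.4, 127.4, 242.6]
tcp_rot: [0.001, 0.566, 0.824, 0.0]
ft_force: [0.7, 0.4, -0.6]
grip_width: 94.1
grasp_force: 0.0
t 11.07 grasp jig [-152.9   -0.6] 261.6 F jig [-0.1  0.8] -0.6 w 94.1 g 0.0
(0, -48, 160) [511.  78.]
(0, 42, 190) [564. 130.]
(0, -48, 190) [508.  36.]
(-20, 42, 190) [599. 121.]
(-20, -48, 190) [542.  28.]
(-30, 84, 172) [646. 190.]
```

View pics/c5.png

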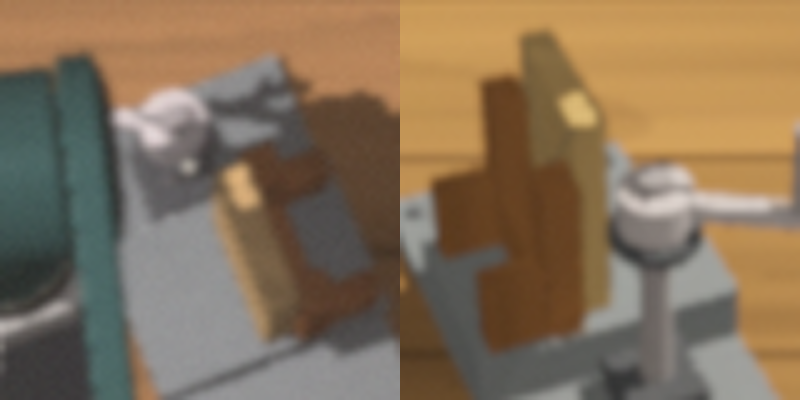

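The blank stands against the uprights, its top at (575,95) in the right half, and the edges nearly match the prediction. Next I'll close the fingers and give the front face a gentle push at mid-height, to be sure it's flush.

```bash
python3 -m creep '[{"dx":-0.04,"dy":-0.002,"dz":0,"roll":0,"hand":1},{"dx":-0.078,"dy":-0.002,"dz":0.03,"roll":0,"hand":1},{"dx":-0.078,"dy":-0.002,"dz":0.08,"roll":0,"hand":1},{"dx":-0.078,"dy":-0.002,"dz":0.137,"roll":0,"hand":1},{"dx":-0.095,"dy":-0.002,"dz":0.137,"roll":0,"hand":1},{"dx":-0.11,"dy":-0.002,"dz":0.137,"roll":0,"hand":1},{"dx":-0.116,"dy":-0.002,"dz":0.137,"roll":0,"hand":1},{"dx":-0.12,"dy":-0.002,"dz":0.137,"roll":0,"hand":1},{"dx":-0.12,"dy":-0.002,"dz":0.137,"roll":0,"hand":1}]'; python3 -c "
from h import *
st()"
python3 -m creep '[{"dx":-0.003,"dy":0,"dz":0,"roll":0,"hand":1},{"dx":-0.005,"dy":0,"dz":0,"roll":0,"hand":1},{"dx":-0.005,"dy":0,"dz":0,"roll":0,"hand":1}]'; python3 -c "
from h import *
st()"
```

```text
clock: 12.6
ee_pos: [554.3, 14.8, 106.5]
tcp_rot: [0.001, 0.566, 0.824, 0.001]
ft_force: [0.0, 0.2, -0.5]
grip_width: 7.2
grasp_force: 0.0
t 12.6 grasp jig [-32.8  -4.2] 125.5 F jig [-0.1  0.1] -0.5 w 7.2 g 0.0
clock: 12.98
ee_pos: [554.8, 14.1, 105.7]
tcp_rot: [-0.002, 0.565, 0.825, 0.003]
ft_force: [-2.2, 9.1, 4.1]
grip_width: 0.4
grasp_force: 4.6
t 12.97 grasp jig [-31.9  -4. ] 124.7 F jig [-9.3  1.4] 4.1 w 0.4 g 4.6
```

```bash
python3 -m creep '[{"dx":0.02,"dy":0,"dz":0,"roll":0,"hand":1},{"dx":0.05,"dy":0,"dz":0,"roll":0,"hand":1},{"dx":0.05,"dy":0,"dz":-0.06,"roll":0,"hand":0.15},{"dx":0.05,"dy":0,"dz":-0.12,"roll":0,"hand":0.15},{"dx":0.05,"dy":0,"dz":-0.135,"roll":0,"hand":0.15},{"dx":0.06,"dy":0.06,"dz":-0.135,"roll":0,"hand":0.15},{"dx":0.06,"dy":0.115,"dz":-0.135,"roll":0,"hand":0.15},{"dx":0.06,"dy":0.115,"dz":-0.135,"roll":0,"hand":0.15},{"dx":0.06,"dy":0.115,"dz":-0.135,"roll":0,"hand":0.15}]'; python3 - <<'E'
from h import *
st()
p=jig([644.5,126.2]);print("peg seen",p)
f=-np.pi/2-2.4+.355;p2=np.array([-30,84])+78*np.array([np.cos(f),np.sin(f)]);print("peg model",p2)
q=(p+p2)/2;print(mv(q[0],q[1],212,TH+np.pi/2))
E
```

```text
clock: 14.1
ee_pos: [640.0, 107.6, 238.5]
tcp_rot: [-0.001, 0.566, 0.824, -0.001]
ft_force: [-0.5, -0.5, -1.1]
grip_width: 39.7
grasp_force: 0.0
t 14.1 grasp jig [-86.5 110.1] 257.5 F jig [ 0.3 -0.7] -1.1 w 39.7 g 0.0
peg seen [-102.04918791  121.31777795]
peg model [-99.39321718 119.6171505 ]
(array([0.0144, 0.0102, 0.0454]), np.float64(-1.06))
```

```bash
python3 -m creep '[{"dx":0.0145,"dy":0.01,"dz":0,"roll":-1,"hand":0.15},{"dx":0.0145,"dy":0.01,"dz":0.02,"roll":-1,"hand":0.15},{"dx":0.0145,"dy":0.01,"dz":0.046,"roll":-1,"hand":0.15},{"dx":0.0145,"dy":0.01,"dz":0.046,"roll":-1,"hand":0.15}]'; python3 -c "
from h import *
st()"
python3 -m creep '[{"dx":0,"dy":0,"dz":0,"roll":0,"hand":1},{"dx":0,"dy":0,"dz":0,"roll":0,"hand":1},{"dx":0,"dy":0,"dz":0,"roll":0,"hand":1},{"dx":0,"dy":0,"dz":0,"roll":0,"hand":1}]' 30; python3 -c "
from h import *
st()"
```

```text
clock: 14.6
ee_pos: [643.2, 125.2, 192.7]
tcp_rot: [-0.001, 0.559, 0.829, -0.001]
ft_force: [-0.4, 0.0, 0.0]
grip_width: 40.0
grasp_force: 0.0
t 14.6 grasp jig [-101.6  119.7] 211.7 F jig [-0.2 -0.3] 0.0 w 40.0 g 0.0
clock: 15.1
ee_pos: [645.6, 124.9, 195.2]
tcp_rot: [0.001, 0.559, 0.829, 0.001]
ft_force: [0.3, 0.1, 2.8]
grip_width: 11.1
grasp_force: 30.0
t 15.1 grasp jig [-100.4  121.9] 214.2 F jig [0.  0.3] 2.8 w 11.1 g 30.0
```

```bash
python3 -m creep '[{"dx":0.005,"dy":-0.0115,"dz":0,"roll":0,"hand":1},{"dx":0.008,"dy":-0.0235,"dz":0,"roll":0,"hand":1},{"dx":0.0085,"dy":-0.036,"dz":0,"roll":0,"hand":1},{"dx":0.0075,"dy":-0.0485,"dz":0,"roll":0,"hand":1},{"dx":0.0045,"dy":-0.0605,"dz":0,"roll":0,"hand":1},{"dx":0,"dy":-0.072,"dz":0,"roll":0,"hand":1},{"dx":-0.007,"dy":-0.0825,"dz":0,"roll":0,"hand":1},{"dx":-0.015,"dy":-0.092,"dz":0,"roll":0,"hand":1},{"dx":-0.0245,"dy":-0.1,"dz":0,"roll":0,"hand":1},{"dx":-0.0355,"dy":-0.106,"dz":0,"roll":0,"hand":1},{"dx":-0.047,"dy":-0.1105,"dz":0,"roll":0,"hand":1},{"dx":-0.0595,"dy":-0.113,"dz":0,"roll":0,"hand":1}]'; python3 -c "
from h import *
st()"
python3 -m creep '[{"dx":-0.005,"dy":-0.0005,"dz":0,"roll":0,"hand":1},{"dx":-0.01,"dy":-0.0005,"dz":0,"roll":0,"hand":1},{"dx":-0.01,"dy":-0.0005,"dz":0,"roll":0,"hand":1}]'; python3 -c "
from h import *
st()"
```

```text
clock: 16.6
ee_pos: [561.0, 27.9, 195.0]
tcp_rot: [-0.002, 0.558, 0.83, 0.0]
ft_force: [-3.7, 3.6, 5.5]
grip_width: 10.9
grasp_force: 30.0
t 16.6 grasp jig [-42.4   6.9] 214.0 F jig [-4.7 -2.1] 5.5 w 10.9 g 30.0
clock: 16.98
ee_pos: [564.1, 17.0, 195.0]
tcp_rot: [-0.001, 0.559, 0.829, -0.001]
ft_force: [-4.9, 0.3, 6.2]
grip_width: 11.1
grasp_force: 30.0
t 16.98 grasp jig [-31.1   5.8] 214.0 F jig [-2.2 -4.5] 6.2 w 11.1 g 30.0
```

```bash
python3 -m creep '[{"dx":-0.003,"dy":0.001,"dz":0,"roll":0,"hand":1},{"dx":-0.005,"dy":0.001,"dz":0,"roll":0,"hand":1},{"dx":-0.005,"dy":0.001,"dz":0,"roll":0,"hand":1}]'; python3 -c "
from h import *
st()"
python3 -m creep '[{"dx":-0.003,"dy":0,"dz":0,"roll":0,"hand":1},{"dx":-0.004,"dy":0,"dz":0,"roll":0,"hand":1},{"dx":-0.004,"dy":0,"dz":0,"roll":0,"hand":1}]'; python3 -c "
from h import *
st()"
```

```text
clock: 17.35
ee_pos: [565.7, 13.0, 195.0]
tcp_rot: [-0.002, 0.559, 0.829, -0.002]
ft_force: [-7.8, 1.0, 7.4]
grip_width: 11.1
grasp_force: 30.0
t 17.35 grasp jig [-26.8   5.7] 214.0 F jig [-3.9 -6.8] 7.4 w 11.1 g 30.0
clock: 17.73
ee_pos: [565.8, 12.8, 194.9]
tcp_rot: [-0.005, 0.558, 0.83, 0.0]
ft_force: [-11.8, 7.8, 9.9]
grip_width: 11.3
grasp_force: 30.0
t 17.73 grasp jig [-26.6   5.7] 213.9 F jig [-11.7  -8. ] 9.9 w 11.3 g 30.0
```

```bash
python3 -m creep '[{"dx":0.002,"dy":0.003,"dz":0,"roll":0,"hand":1},{"dx":0.002,"dy":0.003,"dz":0,"roll":0,"hand":0.15},{"dx":0.002,"dy":0.003,"dz":0,"roll":0,"hand":0.15},{"dx":0.002,"dy":0.003,"dz":0,"roll":0,"hand":0.15},{"dx":0.002,"dy":0.003,"dz":-0.02,"roll":0,"hand":0.15},{"dx":0.002,"dy":0.003,"dz":-0.06,"roll":0,"hand":0.15},{"dx":0.06,"dy":0,"dz":-0.08,"roll":0,"hand":0.15},{"dx":0.12,"dy":0,"dz":-0.08,"roll":0,"hand":0.15},{"dx":0.18,"dy":0,"dz":-0.08,"roll":0,"hand":0.15},{"dx":0.2,"dy":0,"dz":-0.08,"roll":0,"hand":0.15},{"dx":0.2,"dy":0,"dz":-0.08,"roll":0,"hand":0.15}]'; python3 - <<'E'
from h import *
st()
c=np.zeros((450,800,3),np.uint8)
s=snapshot("top");a=s["img"][170:260,235:315];c[:,:400]=cv2.resize(a,(400,450),interpolation=cv2.INTER_CUBIC)
t=ray(s,(0,0),0);d=snapshot("scene");a=d["img"][180:270,235:315];c[:,400:]=cv2.resize(a,(400,450),interpolation=cv2.INTER_CUBIC)
cv2.imwrite("pics/c6.png",c[:,:,::-1])
E
```

```text
clock: 19.1
ee_pos: [495.2, 195.5, 273.8]
tcp_rot: [0.0, 0.558, 0.83, -0.0]
ft_force: [1.2, 0.1, 0.5]
grip_width: 40.0
grasp_force: 0.0
t 19.1 grasp jig [-222.5    9. ] 292.8 F jig [0.3 1.1] 0.5 w 40.0 g 0.0
```

View pics/c6.png

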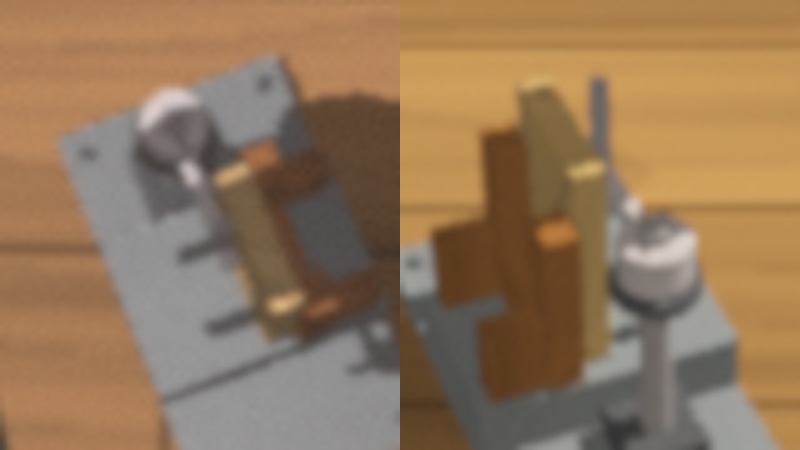

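The blank stands upright and the arm runs from the collar (655,250) across its front, with the peg at (598,80–150). I'll check the peg angle numerically.

```bash
python3 - <<'E'
from h import *
d=snapshot("scene")
for v in(2.3,2.4,2.5):
  f=-np.pi/2-2.4+v;print(v,((proj(d,np.r_[R0@(np.array([-30,84])+78*np.array([np.cos(f),np.sin(f)]))+T0,220])-[235,180])*5+[400,0]).round(1))
print("collar top",((proj(d,np.r_[R0@[-30,84]+T0,172])-[235,180])*5+[400,0]).round(1))
print("peg seen jig",jig(ray(d,(274.7,195.8),220)))
E
```

```text
2.3 [605.   81.3]
2.4 [591.2  84.2]
2.5 [577.9  88. ]
collar top [646.2 239.7]
peg seen jig [-35.29543745   3.12159145]
```

```bash
python3 -c "
from plant import manip
print(manip.sign_off())"
```

```text
the job is handed in; nothing more can be done
None
```

The job is handed in: the blank stands upright, pressed firmly against the fence, the collar is turned to its hard stop with its arm across the blank's front, and the gripper is open and clear; no verdict came back, and I never went near the bowl, tin or gouge.

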